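# Slide a sample plate out of its stage and lay it on the drying rack

## Robot

A 7-joint arm with a two-finger parallel gripper is mounted at the origin on the work surface; the furniture and walls round the work are solid. World frame = base frame: x ahead of the robot, y to its left, z up, the work surface at z = 0. Lengths are in m, angles in rad, forces in N, time in s.
With the tool pointing down it reaches from about 0.35 to 0.9 m from the base axis. Payload 7.2 kg.
Tool frame: the origin (TCP) lies at the very end of the fingers, on their centre line; the grasp point (between the pads) lies 19 mm behind it; z points along the fingers, y is the line along which they close (so a half turn about z gives the same grasp; the last joint's range is limited). The gripper opens to 88 mm and grips with 3 to 60 N. Pads are 20 mm wide; open, the fingers measure 115 mm over their backs; the gripper's body (75 mm by 178 mm) begins 61 mm behind the grasp point.
Start: joints at [1.209, 0.411, -0.013, 1.596, 0.006, 1.134, -0.082], TCP at [0.181, -0.598, 0.223] pointing down, gripper open.
Joint ranges: [-2.95, 2.95], [-0.29, 1.99], [-1.47, 1.44], [0.14, 2.54], [-1.03, 4.17], [0.13, 1.85], [-2.86, 2.86]. Speed limits (rad/s): [2.39, 2.39, 3.01, 3.01, 3.14, 3.14, 3.14].

## Interface

Orientations are given as [roll, pitch, yaw] about the fixed x, y, z axes, in that order (R = Rz(yaw) Ry(pitch) Rx(roll)).
In Python, from cell import robot gives the robot as it stands. The module is installed in compiled form; this text tells all that it offers.
- The arm moves only by the tool apply_moves, never from a script. Its argument "deltas" is one flat list of numbers, 5 for each row, row after row: the shift along the tool's x, y, z in mm, then the turn about the tool's z in rad, then the closure, from -1 (fully open) to 1 (shut), so that 0 is half open. A call has 1 to 5 rows; each row shifts and turns the commanded pose from where the row before left it, along the tool's axes as they then stand; what a row does not reach is not made up. A row lasts 1/10 s, in which the tool goes at most 50 mm and 8.59 degrees, less where a joint would pass 70% of its speed; a pose out of reach is approached as far as the arm can. A call with a gripper value outside its range is refused whole. The fingers move at their own pace and stop on an object; the grip force is fixed at half the most. Time passes only in rows, so rows that do not move let the fingers close. It gives the time, the measured TCP pose, the force, the opening and the grip force at its end, in the units of the state.
- robot.sense(): the state, without advancing time (a new reading comes with each control period).
- robot.camera(name): name is "scene" or "top" or "wrist"; returns the picture (480x640x3 uint8, red, green, blue); there is no depth.
- robot.camera_info(name): a dict with "intrinsics" (3x3 intrinsics, pixels), "R" (3x3) and "t" (3): a world point X has camera coordinates R X + t. Camera axes: x right, y down, z forward; pixel columns grow to the right and rows downward; lengths in m; the calibration is good to about 2 mm. The wrist camera is an equidistant fisheye: a pixel r from the principal point sees the ray r / f radians off the axis. A picture is of the moment at which its call begins: read the wrist's pose just before it. camera_info takes no time and is no camera call; for the wrist camera it gives the pose at the moment of the call.
- robot.job_done(): hands the job in; it is judged then, once.
The state is a dict: "clock": time; "joints": joint angles; "joint_vel": joint speeds; "joint_torque": joint torques, N m; "eef_pos": TCP position; "orientation": TCP orientation; "wrist_force": force on the tool from outside, world axes, zero at the start; "wrist_torque": the same for the moment, N m; "width": finger opening in m; "grip_force": force on a finger pad.
Only numpy, scipy, OpenCV 4.12 (cv2) and the standard library are available. Lean on these libraries where they do the work, as an engineer would, in place of code of your own. Each camera call takes 0.05 s, during which the arm holds its last target. There are 200 camera calls.

## Task

Slide the thin steel sample plate along its channel, keeping it flat, until a good part of it (about 3 to 5 cm) sticks out past the open end of the raised stage and can be pinched. Then take it by the part that sticks out and lay it across the two bars of the drying rack, spotted side still up, level, its long side square across the bars, centred, and let go. Do not drop the plate or disturb the two round dishes standing near.

Things in the scene. Friction and masses are not known exactly. Their poses are not given: they have to be found in the camera images.
- plate_center (a point): Centre (half-way up) of the loose steel plate with a grid of dark spots, 110 (its x) x 52 (its y) x 4 mm (z, up), 80 to 170 g. It starts in the stage's channel, x axes parallel, top flush with the side rails, so its edges cannot be gripped there. It slides easily (friction about 0.2) when its back edge is pushed or a fingertip pressed on its top (3 to 8 N) is drawn along. It tips if over half sticks out.
- stage_lip (a point): Middle of the open end's edge of the fixed stage, at channel floor height (56 mm over the bench). Stage axes: the open end faces -x, so the plate leaves along -x; y across, z up. Under and before this edge is free air down to the bench, but for the stage's own 14 mm slab, and feet 30 mm or more behind the edge. At the start the plate's near end is 30 to 45 mm inside.
- stage: The stage: fixed grey table on four feet, 190 mm (x) x 96 mm (y); origin on the bench under its middle, 95 mm behind the open edge. Channel 56 mm wide between grey side rails, each 20 mm wide and 4 mm high; a stop strip 4 mm high closes it at +x, 186 mm from the open edge. 30 to 47 mm of channel floor lie free behind the plate at the start.
- rack_rest (a point): Centre of the fixed drying rack at the height of its bar tops (60 mm over the bench). Two round steel bars, 8 mm thick, run along its y, 40 mm apart (at x = -20 and +20 mm), free over 140 mm. They stand over a white drip tray 120 (x) x 180 (y) mm with a 14 mm rim; nothing is higher than the bars. The plate's x axis goes along the rack's x (either way round), its centre 2 mm above this point.
- dish_a: Clear covered round dish, 62 mm across, 15 mm high, on the bench between the robot, the stage and the rack; origin at the centre of its underside. A bystander.
- dish_b: Clear covered round dish, 62 mm across, 15 mm high, on the bench to the far left of the rack; origin at the centre of its underside. A bystander.
There are look-alikes about, which are no part of the job. Of the things that look like the part that bears plate_center, the larger one is meant.

How it is judged:
On the way, in this order (a step that is already met when the one before it is completed fails the run):
1. the plate lies flat in the channel with 25 mm or more of it past the open edge (x of plate_center in the frame of stage_lip between -0.005 and 0.03 m and z of plate_center in the frame of stage_lip between -0.002 and 0.005 m and angle between plate_center's own z axis and vertical below 0.06 rad), for 0.2 s.
2. the plate is lifted clear of the stage (height (world z) of plate_center above 0.075 m and contact force between plate and stage below 0.01 N), for 0.1 s.
At the end, for the whole second after the job is handed in: The plate rests released, face up and level (within 3.4 degrees) on both bars of the rack, its centre within 15 mm of the rack's middle across the bars and 30 mm along them, its long side square to the bars within 14 degrees (x of plate_center in the frame of rack_rest between -0.015 and 0.015 m and y of plate_center in the frame of rack_rest between -0.03 and 0.03 m and z of plate_center in the frame of rack_rest between -0.002 and 0.005 m and angle between plate_center's own z axis and vertical below 0.06 rad and angle between the x axis of plate_center and the x axis of rack_rest, either way round below 0.25 rad and linear speed of plate below 0.02 m/s); the robot touches nothing.
It fails at once if the plate fell below the stage (height (world z) of plate_center below 0.04 m).
It fails at once if a bystander was shifted by more than 30 mm (distance of any of dish_a, dish_b from where it was at the start of the episode above 0.03 m).
It also fails if it takes over 48 s, if anything falls off the work surface, if the arm or the gripper's body presses on something with over 40 N, if the wrist force passes 120 N, or if a joint passes its speed limit or range.

## Working session

There is one attempt and no reset: what is moved stays moved. The work goes in short steps, Python scripts to look and compute and a tool call to move; the robot and the scene stay as the last step left them, time stands still between calls to the robot, and variables do not carry over. Pictures are saved under pics/ and viewed, at most 10 in all, crops included, and the job is handed in when it is done.

Besides the shell and the picture viewer there is one more tool, called after "Call:" as name(argument=value, ...) on one line, values as JSON. apply_moves: Moves the arm, as the interface text tells. Its arguments: {"type":"object","properties":{"deltas":{"type":"array","items":{"type":"number"}}},"required":["deltas"]}

```bash
mkdir -p pics; python3 - <<'E'
from cell import robot
import cv2,json
s=robot.sense();print(s)
for n in("scene","top"):
    im=robot.camera(n);cv2.imwrite(f"pics/{n}0.png",im[:,:,::-1]);print(n,robot.camera_info(n))
E
```

```text
{'clock': 0.0, 'joints': array([ 1.20884661,  0.41190395, -0.01266252,  1.59702513,  0.00560236,
        1.13431598, -0.08222729]), 'joint_vel': array([-3.45772611e-04, -8.41380955e-05, -6.57633926e-04,  1.73336128e-03,
       -4.05216328e-04, -2.44269016e-04,  9.64892159e-04]), 'joint_torque': array([-7.55491055e-04, -5.87950480e+01,  6.42029252e-01, -2.91078204e+01,
       -5.37337444e-02,  1.84888369e-02,  1.04785147e-04]), 'eef_pos': array([ 0.18074911, -0.59776662,  0.22181457]), 'orientation': array([-3.13998146e+00,  1.36677116e-04,  2.93702701e-01]), 'wrist_force': array([-0.70563516, -0.17654096, -0.79779039]), 'wrist_torque': array([ 0.00476871, -0.0451512 ,  0.01571471]), 'grip_force': 0.0, 'width': 0.08811332504564302}
scene {'intrinsics': array([[490.06259116,   0.        , 327.20857474],
       [  0.        , 490.06259116, 245.59851681],
       [  0.        ,   0.        ,   1.        ]]), 'R': array([[ 0.72975636, -0.68328751, -0.0239548 ],
       [-0.41470499, -0.41450883, -0.81006308],
       [ 0.54357651,  0.60108286, -0.5858532 ]]), 't': array([-0.3428508 ,  0.27517985,  0.62413854])}
top {'intrinsics': array([[508.49581885,   0.        , 323.3708274 ],
       [  0.        , 508.49581885, 235.29024793],
       [  0.        ,   0.        ,   1.        ]]), 'R': array([[-0.0088299 , -0.99994652,  0.00538423],
       [-0.98705399,  0.00785348, -0.16019596],
       [ 0.16014511, -0.00672904, -0.98707055]]), 't': array([0.03003684, 0.5073224 , 1.08435915])}
```

View pics/top0.png

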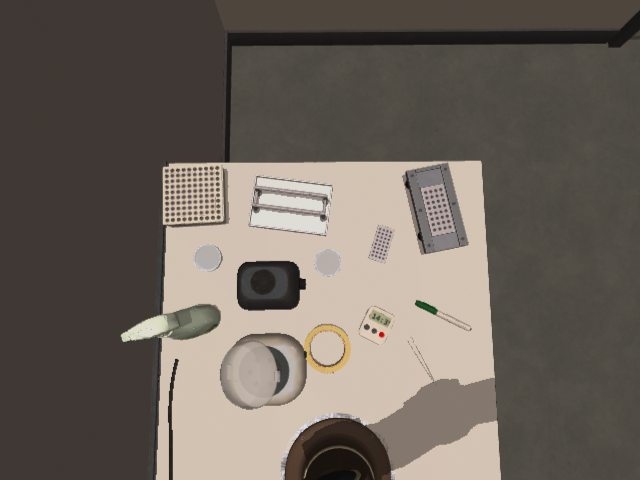

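View pics/scene0.png

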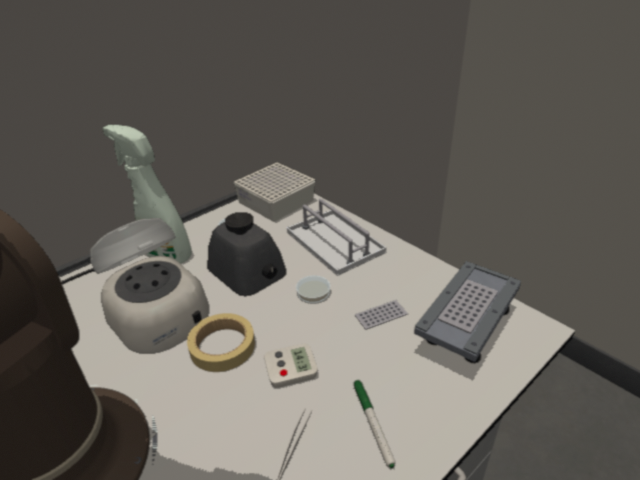

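The top view shows the stage at (437,208) with a spotted plate at (437,209), and a smaller spotted plate lying on the bench at (381,243). The rack is at (291,205). The dishes are at (328,263), which is dish_a, and (208,258), which is dish_b. The one in the stage channel is larger and fits the description. I'll confirm that in a crop, and check which end is open.

```bash
cat > h.py <<'E'
import numpy as np,cv2
from cell import robot
def ray(n,uv,z,info=None):
    i=info or robot.camera_info(n);K,R,t=i["intrinsics"],i["R"],i["t"]
    d=np.linalg.inv(K)@[uv[0],uv[1],1];C=-R.T@t;w=R.T@d
    return C+w*(z-C[2])/w[2]
def proj(n,X):
    i=robot.camera_info(n);c=i["R"]@X+i["t"];p=i["intrinsics"]@c;return p[:2]/p[2]
E
python3 - <<'E'
from h import *
t=cv2.imread("pics/top0.png");s=cv2.imread("pics/scene0.png")
a=cv2.resize(t[155:265,370:480],(400,400),interpolation=cv2.INTER_CUBIC)
b=cv2.resize(s[255:365,410:525],(400,400),interpolation=cv2.INTER_CUBIC)
cv2.imwrite("pics/c1.png",np.hstack([a,b]))
for n,uv,z in [("stage",(437,208),.06),("small",(381,243),0),("rack",(291,203),.06),("disha",(328,263),.015),("dishb",(208,258),.015)]:print(n,ray("top",uv,z).round(3))
# plate spots
g=cv2.cvtColor(t,cv2.COLOR_BGR2HSV)
for name,(x0,y0,x1,y1) in dict(plate=(400,160,470,260)).items():
    m=((g[y0:y1,x0:x1,2]>130)).astype(np.uint8)
    m=cv2.morphologyEx(m,cv2.MORPH_CLOSE,np.ones((7,7)))
    for c in cv2.findContours(m,0,2)[0]:
        if cv2.contourArea(c)>200:
            bx=cv2.boxPoints(cv2.minAreaRect(c))+[x0,y0];print(cv2.contourArea(c),bx.round(1).tolist(),[ray("top",p,.06).round(3).tolist() for p in bx])
E
```

```text
stage [ 0.563 -0.224  0.06 ]
small [ 0.495 -0.106  0.   ]
rack [0.577 0.096 0.06 ]
disha [0.449 0.016 0.015]
dishb [0.462 0.285 0.015]
6831.0 [[400.0, 160.0], [469.0, 160.0], [469.0, 259.0], [400.0, 259.0]] [[0.673, -0.146, 0.06], [0.672, -0.301, 0.06], [0.45, -0.288, 0.06], [0.451, -0.139, 0.06]]
```

View pics/c1.png

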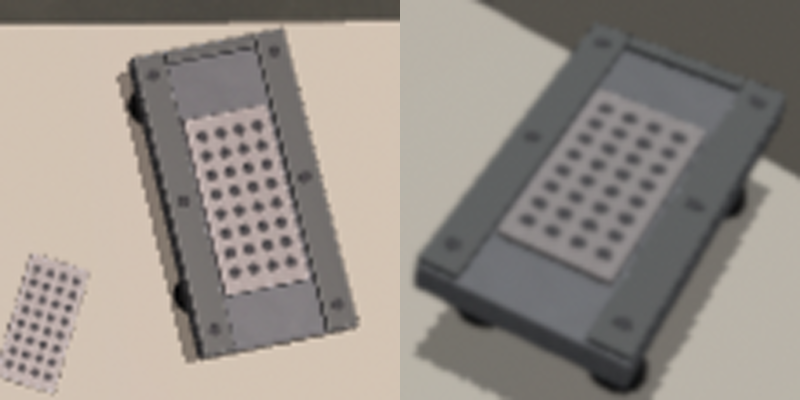

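The crop confirms that the spotted plate in the channel is the larger one, so it is the one meant. The open end is the lower one, facing the robot, and the stop strip is at the top.

```bash
python3 - <<'E'
from h import *
f=lambda p:(np.array(p)+.5)/(400/110)-.5+[370,155]
for n,P,z in [("plate",[(185,120),(267,104),(310,280),(225,296)],.060),("stage",[(130,58),(283,28),(358,325),(198,360)],.060)]:
    X=np.array([ray("top",f(p),z) for p in P]);c=X.mean(0)
    ax=X[0]+X[1]-X[2]-X[3];print(n,X.round(4).tolist(),c.round(4),"yaw",np.arctan2(ax[1],ax[0]),"near mid",X[2:].mean(0).round(4), "len",np.linalg.norm(ax)/2)
t=cv2.imread("pics/top0.png");s=cv2.imread("pics/scene0.png")
a=cv2.resize(t[165:245,240:345],(800,610)[:1]+(600,),interpolation=cv2.INTER_CUBIC)
cv2.imwrite("pics/c2.png",a)
E
```

```text
plate [[0.6094, -0.1898, 0.06], [0.6191, -0.2401, 0.06], [0.5102, -0.2609, 0.06], [0.5009, -0.2094, 0.06]] [ 0.5599 -0.2251  0.06  ] yaw 0.18392678144830635 near mid [ 0.5056 -0.2352  0.06  ] len 0.11055619995530437
stage [[0.6487, -0.1576, 0.06], [0.667, -0.2522, 0.06], [0.4828, -0.2882, 0.06], [0.4625, -0.1917, 0.06]] [ 0.5652 -0.2224  0.06  ] yaw 0.1869853849621078 near mid [ 0.4726 -0.24    0.06  ] len 0.1885026742266707
```

View pics/c2.png

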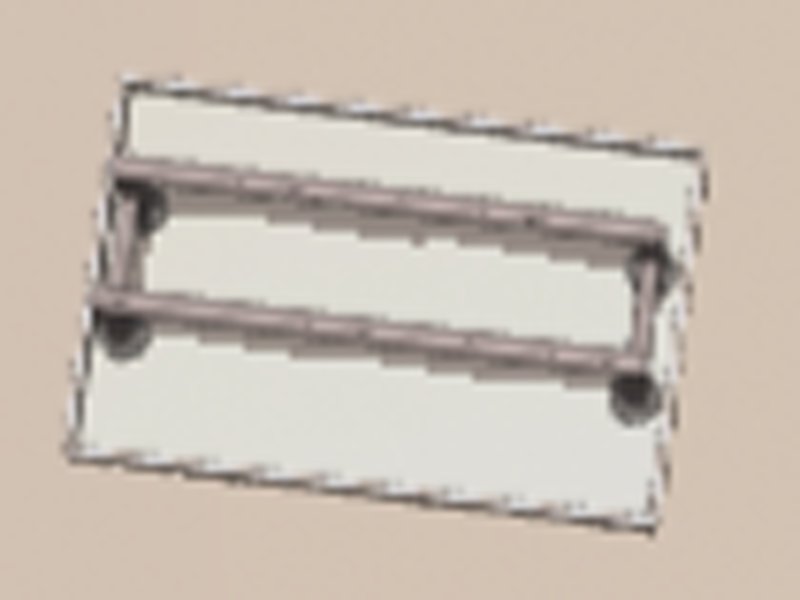

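The bars run from crop (110,168) to (660,235) and from (95,298) to (645,362).

```bash
python3 - <<'E'
from h import *
f=lambda p:(np.array(p)+.5)/np.array([800/105,7.5])-.5+[240,165]
X=np.array([ray("top",f(p),.059) for p in [(110,168),(660,235),(645,362),(95,298)]])
ax=X[0]+X[1]-X[2]-X[3];print(X.round(4).tolist(),X.mean(0),np.arctan2(ax[1],ax[0]),np.linalg.norm(ax)/2)
b=X[0]+X[3]-X[1]-X[2];print("from bars",np.arctan2(-b[0],b[1]))
s=robot.sense();p=s["eef_pos"];y=s["orientation"][2]
lip=np.array([.4726,-.240]);u=np.array([np.cos(.186),np.sin(.186)])
tgt=lip+u*.166;print("tgt",tgt)
d=tgt-p[:2];print(d@[np.cos(y),np.sin(y)],d@[np.sin(y),-np.cos(y)])
E
```

```text
[[0.614, 0.1782, 0.059], [0.5925, 0.0189, 0.059], [0.5545, 0.0236, 0.059], [0.5748, 0.182, 0.059]] [0.58394043 0.10066502 0.059     ] -0.10963202750477215 0.03883408216023567
from bars -0.13081591499447318
tgt [ 0.6357368  -0.20930172]
0.5479156315553703 -0.24009961192824328
```

Call:
apply_moves(deltas=[37, -16, 0, 0, 1, 37, -16, 0, 0, 1, 37, -16, 0, 0, 1, 37, -16, 0, 0, 1, 37, -16, 0, 0, 1])

```text
clock: 0.6
eef_pos: [0.3358, -0.4667, 0.2224]
orientation: [-3.141, 0.0, 0.294]
wrist_force: [0.2, -0.7, -0.8]
width: 0.0516
grip_force: 0.0
```

Call:
apply_moves(deltas=[37, -16, 0, 0, 1, 37, -16, 0, 0, 1, 37, -16, 0, 0, 1, 37, -16, 0, 0, 1, 37, -16, 0, 0, 1])

```text
clock: 1.1
eef_pos: [0.4896, -0.3367, 0.2223]
orientation: [-3.141, 0.0, 0.294]
wrist_force: [-0.9, -0.4, 0.3]
width: 0.0112
grip_force: 0.0
```

Call:
apply_moves(deltas=[37, -16, 0, 0, 1, 37, -16, 0, 0, 1, 37, -16, 0, 0, 1, 37, -16, 0, 0, 1, 0, 0, 20, 0.108, 1])

```text
clock: 1.6
eef_pos: [0.6174, -0.2274, 0.2041]
orientation: [-3.14, -0.006, 0.193]
wrist_force: [0.8, -0.0, -0.6]
width: 0.0005
grip_force: 0.0
```

Call:
apply_moves(deltas=[21, -14, 0, 0.007, 1, 0, 0, 40, 0, 1, 0, 0, 40, 0, 1, 0, 0, 20, 0, 1, 0, 0, 0, 0, 1])

```text
clock: 2.1
eef_pos: [0.6274, -0.2154, 0.0985]
orientation: [-3.138, 0.006, 0.179]
wrist_force: [-0.2, 0.1, -0.3]
width: 0.0006
grip_force: 0.0
```

```bash
python3 - <<'E'
from h import *
print(robot.sense()["eef_pos"])
im=robot.camera("wrist")[:,:,::-1];cv2.imwrite("pics/w1.png",im)
t=robot.camera("top")[:,:,::-1];cv2.imwrite("pics/t1.png",t)
s=robot.camera("scene")[:,:,::-1];cv2.imwrite("pics/s1.png",s)
a=cv2.resize(s[215:375,400:540],(350,400),interpolation=cv2.INTER_CUBIC)
cv2.imwrite("pics/c3.png",np.hstack([cv2.resize(im,(450,338)),np.zeros((338,0,3),np.uint8)])if 0 else np.hstack([cv2.copyMakeBorder(cv2.resize(im,(450,338)),0,62,0,0,0),a]))
i=robot.camera_info("wrist");print(i)
E
```

```text
[ 0.62738614 -0.21542106  0.09854173]
{'intrinsics': array([[371.64829954,   0.        , 325.53492824],
       [  0.        , 371.64829954, 237.79969073],
       [  0.        ,   0.        ,   1.        ]]), 'R': array([[ 0.17693119, -0.98422189,  0.00161791],
       [-0.94149217, -0.1687702 ,  0.29173466],
       [-0.28685858, -0.05314021, -0.95649792]]), 't': array([-0.3242622 ,  0.55611256,  0.44710456])}
```

View pics/c3.png

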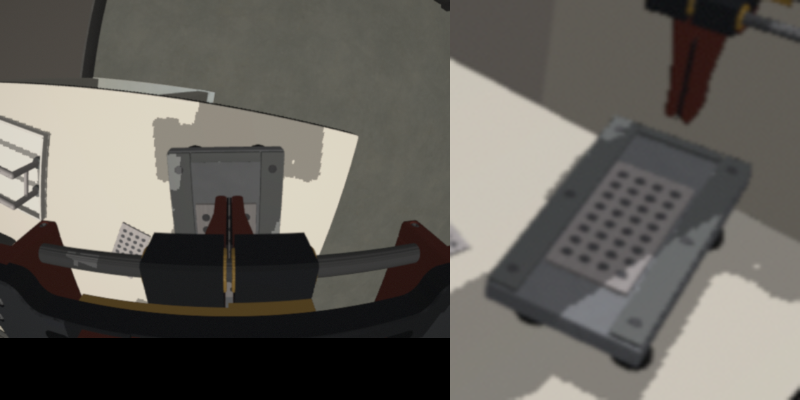

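The wrist view shows the plate's back edge at about row 204, columns 196-257, and the stop strip at row 153. The closed fingertip is at (230,197).

```bash
cat >> h.py <<'E'
def wray(uv,z,i=None):
    i=i or robot.camera_info("wrist");K,R,t=i["intrinsics"],i["R"],i["t"]
    v=(np.array(uv,float)-K[:2,2])/K[0,0];r=np.hypot(*v)
    d=np.array([*(v/r*np.sin(r)),np.cos(r)]);C=-R.T@t;w=R.T@d
    return C+w*(z-C[2])/w[2]
lip=np.array([.4726,-.240]);u=np.array([np.cos(.186),np.sin(.186)]);n=np.array([-u[1],u[0]])
def sf(p): return np.round([(p[:2]-lip)@u,(p[:2]-lip)@n],4)
E
python3 - <<'E'
from h import *
k=640/450
for nm,p in [("plateL",(196,204)),("plateR",(257,204)),("stopL",(190,153)),("stopR",(276,153)),("chanL",(188,200)),("chanR",(277,200))]:
    X=wray(np.array(p)*k,.06);print(nm,X.round(4),sf(X))
print("tcp",sf(robot.sense()["eef_pos"]))
E
```

```text
plateL [ 0.6094 -0.1907  0.06  ] [0.1435 0.0232]
plateR [ 0.6188 -0.243   0.06  ] [ 0.1431 -0.03  ]
stopL [ 0.6538 -0.1795  0.06  ] [0.1892 0.0259]
stopR [ 0.6662 -0.2489  0.06  ] [ 0.1887 -0.0445]
chanL [ 0.6119 -0.1833  0.06  ] [0.1473 0.03  ]
chanR [ 0.6254 -0.2596  0.06  ] [ 0.1466 -0.0475]
tcp [ 0.1598 -0.006 ]
```

Call:
apply_moves(deltas=[4, -2, 10, 0, 1, 0, 0, 10, 0, 1, 0, 0, 8, 0, 1, 0, 0, 0, 0, 1, 0, 0, 0, 0, 1])

```text
clock: 2.75
eef_pos: [0.6333, -0.2135, 0.0743]
orientation: [-3.141, 0.001, 0.179]
wrist_force: [-0.3, -0.8, 1.4]
width: 0.0009
grip_force: 0.0
```

Call:
apply_moves(deltas=[0, 0, 8, 0, 1, 0, 0, 4, 0, 1, 0, 0, 2, 0, 1, 0, 0, 2, 0, 1, 0, 0, 0, 0, 1])

```text
clock: 3.25
eef_pos: [0.6334, -0.2135, 0.0584]
orientation: [-3.141, 0.0, 0.179]
wrist_force: [-0.8, 0.1, -0.1]
width: 0.0002
grip_force: 0.0
```

Call:
apply_moves(deltas=[-6, 0, 0, 0, 1, -8, 0, 0, 0, 1, -8, 0, 0, 0, 1, -8, 0, 0, 0, 1, -8, 0, 0, 0, 1])

```text
clock: 3.75
eef_pos: [0.5953, -0.2206, 0.0588]
orientation: [3.141, -0.0, 0.179]
wrist_force: [-0.0, 0.0, -0.6]
width: 0.0003
grip_force: 0.1
```

Call:
apply_moves(deltas=[-8, 0, 0, 0, 1, -8, 0, 0, 0, 1, -8, 0, 0, 0, 1, -6, 0, 0, 0, 1, -4, 0, 0, 0, 1])

```text
clock: 4.25
eef_pos: [0.5621, -0.2265, 0.0587]
orientation: [3.142, 0.0, 0.178]
wrist_force: [-0.3, -0.3, 0.9]
width: 0.0009
grip_force: 0.1
```

```bash
python3 - <<'E'
from h import *
i=robot.camera_info("wrist");w=robot.camera("wrist")[:,:,::-1]
t=robot.camera("top")[:,:,::-1];s=robot.camera("scene")[:,:,::-1]
for k,v in dict(w=w,t=t,s=s).items(): cv2.imwrite(f"pics/{k}2.png",v)
print("tcp",sf(robot.sense()["eef_pos"]))
a=cv2.resize(s[255:405,390:525],(360,400),interpolation=cv2.INTER_CUBIC)
b=cv2.resize(t[155:285,375:485],(338,400),interpolation=cv2.INTER_CUBIC)
cv2.imwrite("pics/c4.png",np.hstack([a,b]))
E
```

```text
tcp [ 0.091  -0.0033]
```

View pics/c4.png

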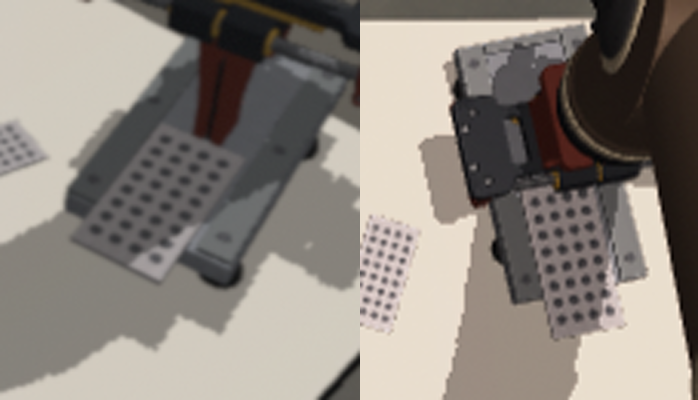

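The plate lies flat and sticks out of the open end. In the crop its near edge runs from (193,338) to (265,325) and the stage edge from (153,302) to (288,275).

```bash
python3 - <<'E'
from h import *
f=lambda p:(np.array(p)+.5)/np.array([338/110,400/130])-.5+[375,155]
for p in [(193,338),(265,325),(153,302),(288,275)]:
    X=ray("top",f(p),.06);print(X.round(4),sf(X))
E
```

```text
[ 0.4386 -0.2197  0.06  ] [-0.0296  0.0263]
[ 0.4474 -0.2707  0.06  ] [-0.0305 -0.0256]
[ 0.4643 -0.1926  0.06  ] [0.0006 0.0481]
[ 0.4827 -0.2889  0.06  ] [ 0.0009 -0.0499]
```

Call:
apply_moves(deltas=[-5, 0, 0, 0, 1, -5, 0, 0, 0, 1, -3, 0, 0, 0, 1, 0, 0, 0, 0, 1, 0, 0, 0, 0, 1])

```text
clock: 4.9
eef_pos: [0.5498, -0.2287, 0.0587]
orientation: [3.142, 0.0, 0.179]
wrist_force: [0.5, 0.2, -0.8]
width: 0.0008
grip_force: 0.0
```

Call:
apply_moves(deltas=[4, 0, -2, 0, 1, 0, 0, -35, 0, 1, 0, 0, -25, 0, 0.5, -30, 0, 0, 0, 0, -30, 0, 0, 0, -1])

```text
clock: 5.4
eef_pos: [0.4956, -0.2383, 0.1217]
orientation: [3.141, -0.002, 0.18]
wrist_force: [0.3, 0.1, -0.1]
width: 0.0208
grip_force: 0.0
```

```bash
python3 - <<'E'
from h import *
s=robot.sense();print(s["eef_pos"],s["orientation"],sf(s["eef_pos"]),s["width"])
E
```

```text
[ 0.49564427 -0.23832445  0.12165653] [ 3.14055077e+00 -2.17960602e-03  1.80376381e-01] [ 0.023  -0.0026] 0.020765929648839023
```

Call:
apply_moves(deltas=[-20, -2, 0, 0, -1, -20, 0, 0, 0, -1, -8, 0, 0, 0, -1, 0, 0, 0, 0, -1, 0, 0, 0, 0, -1])

```text
clock: 5.9
eef_pos: [0.4484, -0.245, 0.1209]
orientation: [3.141, -0.001, 0.179]
wrist_force: [0.0, 0.5, 0.4]
width: 0.0609
grip_force: 0.0
```

```bash
python3 - <<'E'
from h import *
S=robot.sense();print(S["eef_pos"],S["width"],sf(S["eef_pos"]))
i=robot.camera_info("wrist");w=robot.camera("wrist")[:,:,::-1]
s=robot.camera("scene")[:,:,::-1]
cv2.imwrite("pics/w3.png",w);cv2.imwrite("pics/s3.png",s);print(i["R"].tolist(),i["t"].tolist())
a=cv2.resize(s[255:405,380:530],(400,400),interpolation=cv2.INTER_CUBIC)
b=w[140:400,180:440]
cv2.imwrite("pics/c5.png",np.hstack([a,cv2.resize(b,(400,400))]))
E
```

```text
[ 0.44841822 -0.24501299  0.12094599] 0.060916935533248076 [-0.0247 -0.0005]
[[0.17743651960543136, -0.9841313161615277, 0.0013542748955236855], [-0.9413207818440347, -0.16931609757097144, 0.29197130813125266], [-0.28710880721226395, -0.0530811798429405, -0.9564261190325339]] [-0.32036921009117897, 0.3744138749049833, 0.4097298721108635]
```

View pics/c5.png

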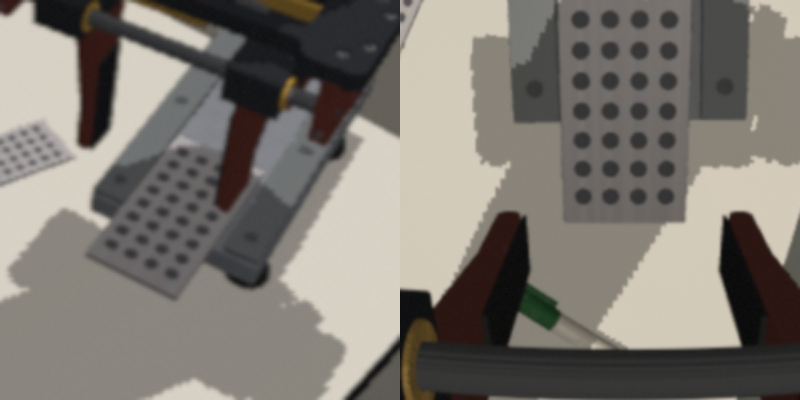

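The plate sticks out between the open fingers. In the wrist crop its near corners are at (165,221) and (286,221), and the stage edge runs from (113,122) to (347,119).

```bash
python3 - <<'E'
from h import *
for p in [(165,221),(286,221),(113,122),(347,119)]:
    X=wray(np.array(p)*.65+[180,140],.06);print(X.round(4),sf(X))
S=robot.sense();print(S["eef_pos"],S["width"],sf(S["eef_pos"]))
E
```

```text
[ 0.4246 -0.2231  0.06  ] [-0.0441  0.0255]
[ 0.4337 -0.274   0.06  ] [-0.0445 -0.0262]
[ 0.4639 -0.1957  0.06  ] [-0.0003  0.0451]
[ 0.4821 -0.2892  0.06  ] [ 0.0003 -0.0501]
[ 0.4484276  -0.24479288  0.12068452] 0.06888313968859341 [-0.0246 -0.0002]
```

Call:
apply_moves(deltas=[-4, 0, 0, 0, -1, 0, 0, 20, 0, -1, 0, 0, 20, 0, -1, 0, 0, 20, 0, -1, 0, 0, 12, 0, -1])

```text
clock: 6.5
eef_pos: [0.4428, -0.2455, 0.0472]
orientation: [-3.141, 0.001, 0.179]
wrist_force: [-0.5, 0.4, -0.7]
width: 0.0879
grip_force: 0.0
```

Call:
apply_moves(deltas=[0, 0, 8, 0, -1, 0, 0, 0, 0, 0, 0, 0, 0, 0, 0.2, 0, 0, 0, 0, 0.4, 0, 0, 0, 0, 0.6])

```text
clock: 7.0
eef_pos: [0.4437, -0.2461, 0.0413]
orientation: [3.141, -0.001, 0.179]
wrist_force: [1.0, 0.6, -0.2]
width: 0.0592
grip_force: 0.0
```

Call:
apply_moves(deltas=[0, 0, 0, 0, 1, 0, 0, 0, 0, 1, 0, 0, 0, 0, 1, 0, 0, 0, 0, 1, 0, 0, 0, 0, 1])

```text
clock: 7.5
eef_pos: [0.4435, -0.246, 0.0408]
orientation: [3.141, -0.0, 0.179]
wrist_force: [-1.4, -0.9, 1.5]
width: 0.0513
grip_force: 30.0
```

Call:
apply_moves(deltas=[0, 0, -5, 0, 1, 0, 0, -10, 0, 1, 0, 0, -15, 0, 1, 0, 0, -15, 0, 1, 0, 0, -15, 0, 1])

```text
clock: 8.0
eef_pos: [0.443, -0.2456, 0.1017]
orientation: [-3.141, 0.0, 0.179]
wrist_force: [0.8, -0.0, -0.7]
width: 0.0512
grip_force: 30.0
```

```bash
python3 - <<'E'
from h import *
i=robot.camera_info("wrist");w=robot.camera("wrist")[:,:,::-1]
s=robot.camera("scene")[:,:,::-1]
cv2.imwrite("pics/w4.png",w);cv2.imwrite("pics/s4.png",s)
a=cv2.resize(s[205:405,340:540],(400,400),interpolation=cv2.INTER_CUBIC)
cv2.imwrite("pics/c6.png",np.hstack([a,cv2.resize(w[140:400,180:440],(400,400))]))
S=robot.sense();p=S["eef_pos"];y=S["orientation"][2];print(p,y,S["wrist_force"],S["wrist_torque"],S["width"])
yr=-.125;ur=np.array([np.cos(yr),np.sin(yr)])
tgt=np.array([.584,.1007])-.039*ur;d=tgt-p[:2]
print(tgt,d,d@[np.cos(y),np.sin(y)],d@[np.sin(y),-np.cos(y)])
E
```

```text
[ 0.44434351 -0.24625394  0.1028048 ] 0.17885171099799724 [ 0.21812822  0.56130809 -0.26535837] [ 0.02113936  0.04947298 -0.02553049] 0.05158618710812995
[0.54530429 0.10556231] [0.10096078 0.35181626] 0.16193833202126123 -0.3282434080250478
```

View pics/c6.png

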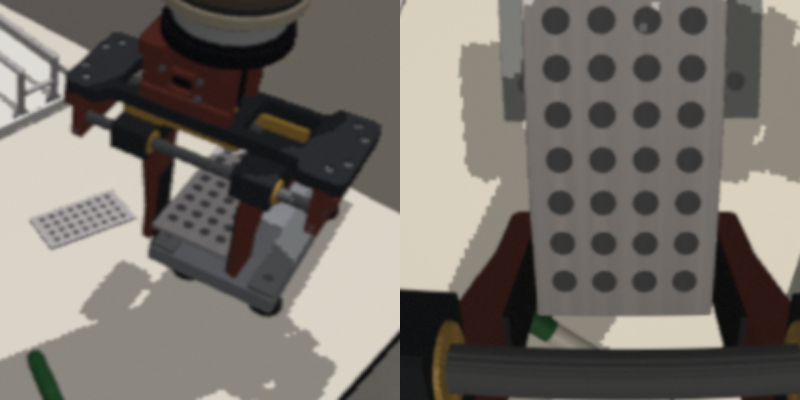

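Call:
apply_moves(deltas=[0, 0, -15, 0, 1, 6, -14, -15, 0, 1, 14, -27, 0, 0, 1, 14, -27, 0, 0, 1, 14, -27, 0, 0, 1])

```text
clock: 8.6
eef_pos: [0.4734, -0.1428, 0.1303]
orientation: [-3.141, 0.001, 0.178]
wrist_force: [0.7, -0.4, -0.8]
width: 0.0514
grip_force: 30.0
```

Call:
apply_moves(deltas=[14, -27, 0, 0, 1, 14, -27, 0, 0, 1, 14, -27, 0, 0, 1, 14, -27, 0, 0, 1, 14, -27, 0, 0, 1])

```text
clock: 9.1
eef_pos: [0.5182, 0.0027, 0.1301]
orientation: [-3.142, 0.001, 0.179]
wrist_force: [0.0, -1.0, -0.6]
width: 0.0513
grip_force: 30.0
```

Call:
apply_moves(deltas=[14, -27, 0, 0.06, 1, 10, -25, 0, 0.06, 1, 6, -14, 0, 0.06, 1, 0, 0, 0, 0.06, 1, 0, 0, 0, 0.06, 1])

```text
clock: 9.6
eef_pos: [0.539, 0.0717, 0.1298]
orientation: [3.141, 0.001, -0.122]
wrist_force: [-0.3, 0.1, -0.9]
width: 0.0516
grip_force: 30.0
```

Call:
apply_moves(deltas=[0, 0, 0, 0, 1, 0, 0, 0, 0, 1])

```text
clock: 9.8
eef_pos: [0.5392, 0.0708, 0.1302]
orientation: [3.141, 0.001, -0.119]
wrist_force: [1.5, 0.5, -1.6]
width: 0.0512
grip_force: 30.0
```

```bash
cat > r.py <<'E'
from h import *
S=robot.sense();p=S["eef_pos"];y=S["orientation"][2];print(p,y,S["width"],S["grip_force"])
yr=-.125;ur=np.array([np.cos(yr),np.sin(yr)])
tgt=np.array([.584,.1007])-.039*ur;d=tgt-p[:2]
print(tgt,d,d@[np.cos(y),np.sin(y)],d@[np.sin(y),-np.cos(y)])
E
python3 r.py; python3 - <<'E'
from h import *
w=robot.camera("wrist")[:,:,::-1];s=robot.camera("scene")[:,:,::-1]
cv2.imwrite("pics/w5.png",w);cv2.imwrite("pics/s5.png",s)
a=cv2.resize(s[150:310,240:400],(400,400),interpolation=cv2.INTER_CUBIC)
cv2.imwrite("pics/c7.png",np.hstack([a,cv2.resize(w[100:400,160:460],(400,400))]))
E
```

```text
[0.53923681 0.07082121 0.13024408] -0.1193937956263742 0.05123719340312024 29.999855160713196
[0.54530429 0.10556231] [0.00606748 0.03474111] 0.0018862629461036161 -0.035216486523289195
```

View pics/c7.png

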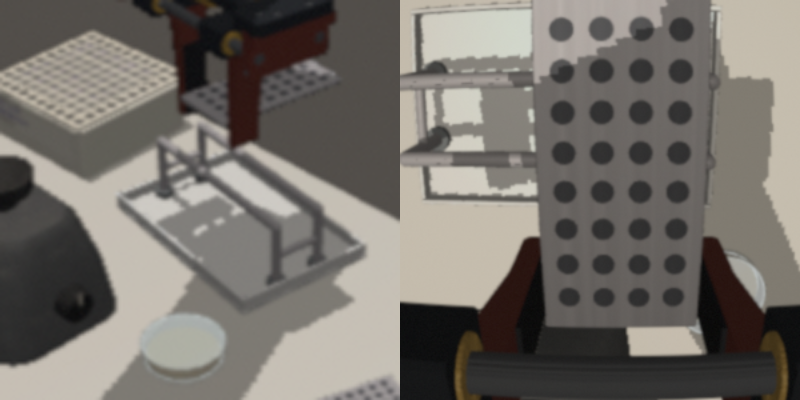

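The plate is held level above the rack. In the wrist crop the bars lie at rows 80 and 159. The left ends are at about x=5 and the right posts at about (313,80) and (310,160).

```bash
python3 - <<'E'
from h import *
X=[wray(np.array(p)*.75+[160,100],.058) for p in [(5,81),(313,80),(5,160),(310,160)]]
X=np.array(X);print(X.round(4))
c=np.array([.584,.1007]);yr=-.125;ur=np.array([np.cos(yr),np.sin(yr)]);nr=np.array([-ur[1],ur[0]])
print([( round((x[:2]-c)@ur,4),round((x[:2]-c)@nr,4)) for x in X])
S=robot.sense()["eef_pos"][2]
zc=S+.018
Q=[wray(np.array(p)*.75+[160,100],zc) for p in [(145,326),(297,326)]]
print([( round((x[:2]-c)@ur,4),round((x[:2]-c)@nr,4)) for x in Q])
E
```

```text
[[0.6142 0.1709 0.058 ]
 [0.5935 0.02   0.058 ]
 [0.5739 0.1798 0.058 ]
 [0.5543 0.0248 0.058 ]]
[(np.float64(0.0212), np.float64(0.0734)), (np.float64(0.0195), np.float64(-0.0788)), (np.float64(-0.0199), np.float64(0.0773)), (np.float64(-0.02), np.float64(-0.0791))]
[(np.float64(-0.0563), np.float64(-0.0088)), (np.float64(-0.0562), np.float64(-0.0615))]
```

Call:
apply_moves(deltas=[2, -15, 0, 0.006, 1, 0, -15, 0, 0, 1, 0, -5, 0, 0, 1, 0, 0, 15, 0, 1, 0, 0, 20, 0, 1])

```text
clock: 10.4
eef_pos: [0.5466, 0.1061, 0.0961]
orientation: [-3.141, -0.002, -0.126]
wrist_force: [0.1, -1.6, -1.8]
width: 0.0514
grip_force: 30.0
```

Call:
apply_moves(deltas=[0, 0, 20, 0, 1, 0, 0, 12, 0, 1, 0, 0, 8, 0, 1, 0, 0, 4, 0, 1, 0, 0, 0, 0, 1])

```text
clock: 10.9
eef_pos: [0.5459, 0.1054, 0.0515]
orientation: [3.142, 0.0, -0.127]
wrist_force: [-0.0, 0.5, -0.8]
width: 0.0513
grip_force: 30.0
```

```bash
python3 r.py
```

```text
[0.54593931 0.10541257 0.05154999] -0.1270037238509465 0.05133917865414335 29.999848902225494
[0.54530429 0.10556231] [-0.00063502  0.00014974] -0.0006488721588414572 -6.810465617858906e-05
```

Next I lower it in 2 mm steps and watch the force.

Call:
apply_moves(deltas=[0, 0, 2, 0, 1, 0, 0, 2, 0, 1, 0, 0, 1, 0, 1, 0, 0, 0, 0, 1])

```text
clock: 11.3
eef_pos: [0.546, 0.1053, 0.0467]
orientation: [-3.142, -0.0, -0.127]
wrist_force: [1.0, 0.5, -1.3]
width: 0.0514
grip_force: 30.0
```

Call:
apply_moves(deltas=[0, 0, 1, 0, 1, 0, 0, 0, 0, 1, 0, 0, 0, 0, 1])

```text
clock: 11.6
eef_pos: [0.546, 0.1054, 0.0457]
orientation: [-3.142, -0.0, -0.127]
wrist_force: [0.5, -0.3, -1.4]
width: 0.0515
grip_force: 30.0
```

Call:
apply_moves(deltas=[0, 0, 1, 0, 1, 0, 0, 0, 0, 1, 0, 0, 0, 0, 1])

```text
clock: 11.9
eef_pos: [0.5461, 0.1054, 0.045]
orientation: [-3.142, -0.0, -0.127]
wrist_force: [-1.5, 0.3, 4.6]
width: 0.0519
grip_force: 30.0
```

Contact, about 5 N upward. I'll release slowly and check.

Call:
apply_moves(deltas=[0, 0, 0, 0, -0.1, 0, 0, 0, 0, -0.3, 0, 0, 0, 0, -0.5, 0, 0, 0, 0, -0.7, 0, 0, 0, 0, -1])

```text
clock: 12.4
eef_pos: [0.5459, 0.1053, 0.0444]
orientation: [3.142, 0.0, -0.127]
wrist_force: [1.0, 0.5, 0.2]
width: 0.0777
grip_force: 0.0
```

Call:
apply_moves(deltas=[0, 0, 0, 0, -1, 0, 0, 0, 0, -1, 0, 0, -15, 0, -1, 0, 0, -20, 0, -1, 0, 0, -30, 0, -1])

```text
clock: 12.9
eef_pos: [0.5448, 0.1051, 0.109]
orientation: [3.141, 0.003, -0.127]
wrist_force: [1.0, 0.4, 0.0]
width: 0.088
grip_force: 0.0
```

Call:
apply_moves(deltas=[0, 0, -40, 0, -1, -30, 0, -20, 0, -1, -30, 0, 0, 0, -1, -20, 0, 0, 0, -1, 0, 0, 0, 0, -1])

```text
clock: 13.4
eef_pos: [0.4645, 0.1158, 0.17]
orientation: [3.141, 0.0, -0.126]
wrist_force: [0.3, -0.8, -0.2]
width: 0.0879
grip_force: 0.0
```

```bash
python3 - <<'E'
from h import *
w=robot.camera("wrist")[:,:,::-1];s=robot.camera("scene")[:,:,::-1]
a=cv2.resize(s[180:290,270:400],(400,338),interpolation=cv2.INTER_CUBIC)
cv2.imwrite("pics/c8.png",np.hstack([a,cv2.resize(w,(451,338))[:,:400]]))
E
```

```text
(no output)
```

View pics/c8.png

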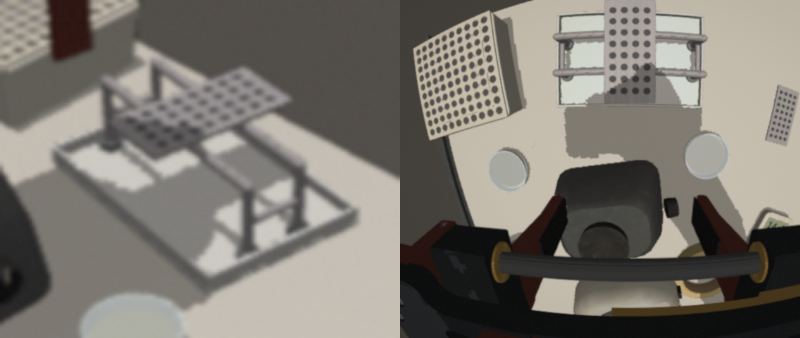

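The plate lies flat and square across both bars, roughly centred. The gripper is clear and both dishes are in place.

```bash
python3 -c "
from cell import robot
print(robot.sense()['wrist_force']);print(robot.job_done())"
```

```text
[ 0.36020649  0.10877788 -0.6007828 ]
the job is handed in; nothing more can be done
None
```

The plate is lying face up, level and square across both rack bars, released and close to centre, with both dishes undisturbed; I handed the job in at about 13.5 s, and no verdict was returned.

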